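# Load the label printer and lock it up

## Robot

A 6-joint arm with a two-finger parallel gripper is mounted at the origin on the work surface. World frame = base frame: x ahead of the robot, y to its left, z up, the work surface at z = 0. Lengths are in mm, angles in rad, forces in N, time in s.
With the tool pointing down it reaches from about 325 to 775 mm from the base axis. Payload 5.5 kg.
Tool frame: the origin (TCP) lies on the centre line of the jaws, within the pads' length; the fingertips stand 25 mm ahead of it and the grasp point (between the pads) lies 6 mm ahead of it; z points along the fingers, y is the line along which they close (so a half turn about z gives the same grasp; the last joint's range is limited). The gripper opens to 88 mm and grips with 3 to 60 N. Pads are 20 mm wide; open, the fingers measure 115 mm over their backs; the gripper's body (75 mm by 178 mm) begins 61 mm behind the grasp point.
Start: joints at [-1.188, 0.091, 1.231, -0, 1.82, -0.057], TCP at [255.457, -542.917, 247.631] pointing down, gripper open.
Joint ranges: [-2.87, 2.87], [-0.86, 2.18], [0.17, 2.46], [-1.51, 4.65], [0.06, 2.69], [-2.65, 2.65]. Speed limits (rad/s): [2.57, 2.57, 3.01, 3.14, 3.14, 3.14].

## Interface

Orientations are given as [roll, pitch, yaw] about the fixed x, y, z axes, in that order (R = Rz(yaw) Ry(pitch) Rx(roll)).
In Python, from cell import readout, vision, ctrl gives the robot as it stands.
- The arm moves only by the tool apply_moves, never from a script. Its arguments are lists of equal length, an entry for each row: "xyz": the shift along the tool's x, y, z in units of 750 mm (1.0 is 750 mm), a list of three; "dr": the turn, a rotation vector about the tool's x, y, z in units of 0.5 rad (1.0 is 0.5 rad), a list of three. A call has 1 to 8 rows; each row is the pose to reach, as a shift and turn from the pose commanded when the call began, along the tool's axes at that moment; what a row does not reach only later rows make up. A row lasts 1/12 s, in which the tool goes at most 41.7 mm and 7.16 degrees, less where a joint would pass 70% of its speed; a pose out of reach is approached as far as the arm can. A call with a number of a shift or a turn outside -1 to 1 is refused whole. A call with a gripper value outside its range is refused whole. "jaw" is the opening, from 0 (shut) to 1 (fully open), set as the call begins (left out, the last holds). The fingers move at their own pace and stop on an object; the grip force is fixed at half the most. Time passes only in rows, so rows that repeat a pose let the fingers close. It gives the time, the measured TCP pose, the force, the opening and the grip force at its end, in the units of the state.
- readout.get_state(): the state, without advancing time (a new reading comes with each control period).
- vision.read_camera(name): name is "scene" or "top" or "wrist"; returns a dict with "pixels" (384x512x3 uint8, blue, green, red), "z_map" (384x512 float32, mm along the optical axis (not along the pixel's ray), 0 where there is no reading), "fx", "fy", "cx", "cy" (pixels), "extrinsics" (4x4, takes a point from world to camera coordinates). Camera axes: x right, y down, z forward; pixel columns grow to the right and rows downward; lengths in mm; the calibration is good to about 2 mm. A picture is of the moment at which its call begins.
- ctrl.close_job(): hands the job in; it is judged then, once.
The state is a dict: "clock": time; "joint_positions": joint angles; "joint_vel": joint speeds; "joint_torque": joint torques, N m; "tcp_pos": TCP position; "tcp_rot": TCP orientation; "force": force on the tool from outside, world axes, zero at the start; "moment": the same for the moment, N m; "opening": finger opening in mm; "grasp_force": force on a finger pad.
Only numpy, scipy, OpenCV 4.12 (cv2) and the standard library are available. Lean on these libraries where they do the work, as an engineer would, in place of code of your own. Each camera call takes 0.05 s, during which the arm holds its last target. There are 200 camera calls.

## Task

Load the orange tape cassette flat and fully down into the open bay of the label printer and let go of it, then press the sprung lid shut until its catch clicks and holds it, without forcing it, and then turn the orange lock handle all the way to its on position. Leave the blue and green cassettes and the standing carton where they are.

Things in the scene. Friction and masses are not known exactly. Their poses are not given: they have to be found in the camera images.
- cassette_orange: the cassette to load: black box 62 (its x) x 44 (its y) x 28 mm high, 70 g, with an orange label on its top and ends; lies flat on the table; origin at the centre of its underside, z up through the label
- cassette_blue: bystander: the same cassette with blue labels, to be left alone; origin at the centre of its underside
- cassette_green: bystander: the same cassette with green labels, to be left alone; origin at the centre of its underside
- carton: bystander: black standing carton 35 (x) x 75 (y) x 120 mm high with yellow bands, light and easily tipped, to be left alone; origin at the centre of its underside
- printer: fixed dark grey label printer, about 220 (x) x 260 (y) mm on plan; its flat deck slopes 30 degrees, rising from 33 mm above the table at the front (robot side, printer -x) to 152 mm at the rear; origin on the table below the point of the deck plane that is 95 mm high; x points to the rear, y to the left
- bay (a point): centre of the floor of the white-rimmed cassette bay in the flat deck. x up the slope to the rear, y to the printer's left, z the deck's normal (30 degrees off vertical, leaning to the front). Pocket 68 (x) x 50 (y) mm, 12 mm deep: the cassette fits with its long side along x, either way round, label outwards, and stands 16 mm proud; the shut lid clears it by 2 mm, one not fully down blocks it
- lid (a joint): lid angle in rad: 0 shut (parallel to the deck), 2.0 fully open; starts open at 1.7 to 1.95, outer face away from the robot. A spring pushes it open: about 1 N at the free edge when open, 4 N near shut, so if let go early it flies up to about 1.5. In the last 0.1 rad its hook meets a spring catch needing 10 to 15 N more; past it the lid stays within 0.02 rad of 0. It cracks above 80 N
- lid_hinge (a point): middle of the lid's hinge line: along the bay's y, 85 mm up the slope (bay x) from the bay's centre, 32 mm above the bay floor (bay z). Axes turn with the lid: x from free edge to hinge, z out of its outer face. The lid is a grey shell 140 mm long from hinge line to free edge, 100 mm wide; its outer face lies 2 mm outside the hinge line; rims 18 mm and a white hook 36 mm deep on the inner side
- lid_press (a point): orange press mark on the lid's outer face, on its middle line, 120 mm from the hinge line and 20 mm from the free edge; axes as lid_hinge; when shut it lies 35 mm to the front of the bay's centre and 22 mm above the deck
- lock (a joint): angle of the orange lock handle in rad: 0 off (bar along the slope, its white mark at the red dot), 1.4 on (turned 80 degrees clockwise seen from above the deck, white mark to the green dot on the right); a spring detent pulls it to the nearer end with up to about 0.2 N m
- lock_grip (a point): grip point of the lock handle, on its axis, which is the deck's normal; 24 mm above the deck surface, on the right-hand part of the deck, 115 mm to the right of the bay (bay -y). Axes as the bay when off, turning with the handle. The bar is 52 mm long (along its x), 14 mm wide and its top lies 11 mm above this point
Mind the look-alikes: they are no part of the job. Leave any pink or turquoise look-alike of the cassette_orange alone.

How it is judged (in metres and radians):
On the way, in this order (a step that is already met when the one before it is completed fails the run):
1. the orange cassette lies fully down in the bay and is let go (z of cassette_orange in the frame of bay between -0.003 and 0.003 m and distance between cassette_orange and bay below 0.009 m and angle between the z axis of cassette_orange and the z axis of bay, either way round below 0.1 rad and contact force between the fingers and cassette_orange below 0.1 N), for 0.2 s.
2. the lid is shut and held by its catch with nothing pressing on it (value of joint lid below 0.03 rad and contact force between each of the arm, the fingers and lid below 0.1 N), for 0.3 s.
3. the lock handle is turned on (value of joint lock above 1.3 rad), for 0.2 s.
At the end, for the whole second after the job is handed in: The orange cassette lies in the bay (within 9 mm of the bay's centre, flat to 0.1 rad), the lid is held shut by its catch (below 0.03 rad), the lock handle is on (above 1.3 rad), and the blue and green cassettes and the carton are within 15 mm of their starts, the carton upright (distance between cassette_orange and bay below 0.009 m and angle between the z axis of cassette_orange and the z axis of bay, either way round below 0.1 rad and value of joint lid below 0.03 rad and value of joint lock above 1.3 rad and distance of each of cassette_blue, cassette_green, carton from where it was at the start of the episode below 0.015 m and angle between carton's own z axis and vertical below 0.1 rad); the robot touches nothing.
It fails at once if the lid was forced: more than 80 N on it (contact force between any of the fingers, the arm and lid above 80 N).
It fails at once if a bystander was shifted by more than 15 mm or tipped (distance of any of cassette_blue, cassette_green, carton from where it was at the start of the episode above 0.015 m or angle between carton's own z axis and vertical above 0.2 rad).
It also fails if it takes over 72 s, if anything falls off the work surface, if the arm or the gripper's body presses on something with over 40 N, if the wrist force passes 120 N, or if a joint passes its speed limit or range.

## Working session

There is one attempt and no reset: what is moved stays moved. The work goes in short steps, Python scripts to look and compute and a tool call to move; the robot and the scene stay as the last step left them, time stands still between calls to the robot, and variables do not carry over. Pictures are saved under pics/ and viewed, at most 10 in all, crops included, and the job is handed in when it is done.

Besides the shell and the picture viewer there is one more tool, called after ">>>" as name(argument=value, ...), one argument or row to a line, values as JSON. apply_moves: Moves the arm, as the interface text tells. Shifts and turns lie within -1 to 1; 1 stands for 750 mm of shift or 0.5 rad of turn. Its arguments: {"type":"object","properties":{"xyz":{"type":"array"},"dr":{"type":"array"},"jaw":{"type":"number"}},"required":["xyz","dr"]}

```bash
ls; mkdir -p pics; python3 - <<'E'
from cell import readout, vision
import cv2,numpy as np,pickle
print(readout.get_state())
d={}
for n in ["scene","top"]:
    c=vision.read_camera(n); d[n]=c; cv2.imwrite(f"pics/{n}0.png",c["pixels"])
    print(n,c["fx"],c["cx"],c["cy"],np.round(c["extrinsics"],3).tolist())
pickle.dump(d,open("d0.pkl","wb"))
E
```

```text
pics
{'clock': 0.0, 'joint_positions': array([-1.18775124e+00,  9.18492000e-02,  1.23188066e+00,  1.04543637e-05,
        1.81981100e+00, -5.67235782e-02]), 'joint_vel': array([ 0.00235751,  0.00014844, -0.00111727,  0.00178494, -0.0008172 ,
        0.00030308]), 'joint_torque': array([-2.66514317e-04, -4.46445644e+01, -4.06453335e+01,  6.97881170e-02,
        2.91222957e-02, -1.19968404e-04]), 'tcp_pos': array([ 255.3316704 , -542.67973859,  246.51558171]), 'tcp_rot': array([-3.13964816e+00, -1.20570309e-04,  4.39771117e-01]), 'force': array([0.92580023, 0.05212083, 0.45687716]), 'moment': array([ 0.02362926, -0.02078935,  0.02297055]), 'grasp_force': 0.0, 'opening': 87.58077992551023}
scene 425.7450593106683 259.241220299544 188.54633748551709 [[0.631, 0.776, 0.013, -274.829], [0.519, -0.409, -0.75, -215.701], [-0.577, 0.48, -0.661, 1500.872], [0.0, 0.0, 0.0, 1.0]]
top 494.11396717985053 250.5300823029698 199.24701629386087 [[0.052, -0.999, 0.004, -103.391], [-0.977, -0.052, -0.205, 530.659], [0.205, 0.007, -0.979, 1281.887], [0.0, 0.0, 0.0, 1.0]]
```

View pics/top0.png

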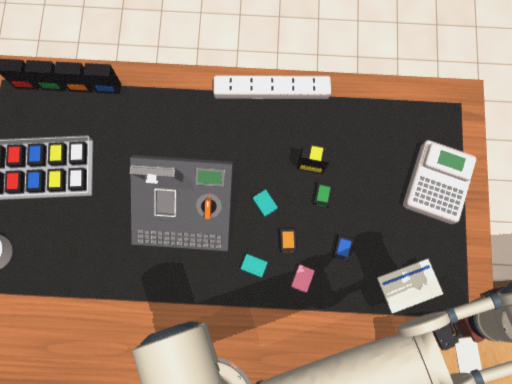

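View pics/scene0.png

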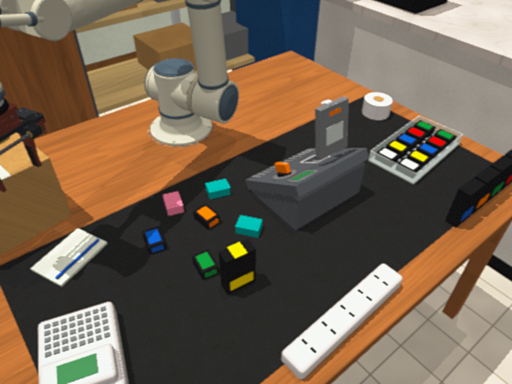

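Top view: candidates for the orange cassette are the orange-topped box (288,240), pink (303,278), turquoise (265,203) and (254,265), blue (344,246), green (323,194), plus the orange lock handle (208,208), which is not a cassette. I choose (288,240), seen at (207,217) in the scene view. The printer is at about (180,203), with the bay rim at (165,203) and the lid standing at (152,172).

```bash
cat > h.py <<'E'
import numpy as np,cv2
from scipy.spatial.transform import Rotation as R
def cast(c,uv,z):
    """pixels -> world points on plane z"""
    uv=np.atleast_2d(np.float64(uv)); E=c["extrinsics"]; Rm,t=E[:3,:3],E[:3,3]
    d=np.c_[(uv[:,0]-c["cx"])/c["fx"],(uv[:,1]-c["cy"])/c["fy"],np.ones(len(uv))]@Rm
    o=-Rm.T@t; return o+d*((z-o[2])/d[:,2])[:,None]
def pts(c,m):
    """mask -> world points by depth, and their pixels"""
    v,u=np.nonzero(m&(c["z_map"]>0)); z=c["z_map"][v,u]; E=c["extrinsics"]
    P=np.c_[(u-c["cx"])/c["fx"]*z,(v-c["cy"])/c["fy"]*z,z]
    return (P-E[:3,3])@E[:3,:3],np.c_[u,v]
def mask(c,lo,hi,box=None):
    m=cv2.inRange(cv2.cvtColor(c["pixels"],cv2.COLOR_BGR2HSV),lo,hi)>0
    if box: b=np.zeros_like(m); x0,y0,x1,y1=box; b[y0:y1,x0:x1]=1; m&=b
    return m
ORANGE=((8,150,120),(18,255,255))
def rect(P):
    (x,y),(w,h),a=cv2.minAreaRect(np.float32(P[:,:2]))
    if w<h: w,h,a=h,w,a+90
    return np.round([x,y,w,h,(a+90)%180-90],1)
def state():
    from cell import readout
    return readout.get_state()
def rpy(r): return R.from_euler("xyz",r)
def go(p,Rt):
    """numbers for a move from the measured pose to tool position p, rotation Rt"""
    s=state(); R0=rpy(s["tcp_rot"])
    return np.round(R0.inv().apply(np.array(p)-s["tcp_pos"])/750,4),np.round((R0.inv()*Rt).as_rotvec()/.5,4)
E
python3 - <<'E'
from h import *
import pickle
d=pickle.load(open("d0.pkl","rb")); t,s=d["top"],d["scene"]
for n,c,b in (("top",t,(270,222,305,258)),("scene",s,(190,200,225,232))):
    m=mask(c,*ORANGE,b); P,uv=pts(c,m); top=P[P[:,2]>24]
    print(n,m.sum(),"z",np.round(np.percentile(P[:,2],[5,50,95]),1),"label rect cast",rect(cast(c,uv[P[:,2]>24],28)),"depth",rect(top),top.mean(0).round(1))
# dark body height in top
w=np.ones((384,512),bool);b=np.zeros_like(w);b[225:255,272:304]=1
P,uv=pts(t,b);q=P[P[:,2]>20];print("body",rect(q),len(q))
# printer
b=np.zeros_like(w);b[178:232,132:228]=1
P,uv=pts(t,b&(t["pixels"].max(2)<110)); 
A=np.c_[P[:,:2],np.ones(len(P))]
k=np.ones(len(P),bool)
for i in range(8):
    x=np.linalg.lstsq(A[k],P[k,2],rcond=None)[0]; r=P[:,2]-A@x; k=abs(r)<max(2,2*np.median(abs(r)))
n=np.r_[-x[:2],1];n/=np.linalg.norm(n);print("deck n",n.round(4),"tilt",np.degrees(np.arccos(n[2])),"yaw",np.degrees(np.arctan2(-n[1],-n[0])),k.sum(),x)
def on(c,uv,h):  # ray to plane h above deck
    a=cast(c,uv,0);bq=cast(c,uv,300);D=bq-a
    f=lambda p:p[:,2]-p[:,:2]@x[:2]-x[2]-h/n[2]
    return a+D*(-f(a)/(f(bq)-f(a)))[:,None]
yaw=np.arctan2(-n[1],-n[0]);print("deck at each")
m=mask(t,(0,0,140),(180,50,255),(150,186,182,220));v,u=np.nonzero(m);print("rim px",rect(np.c_[u,v]),m.sum())
Q=on(t,np.c_[u,v],0);
ex=np.array([np.cos(yaw),np.sin(yaw),0]);ex-=n*(ex@n);ex/=np.linalg.norm(ex);ey=np.cross(n,ex)
print("rim in deck",rect(np.c_[Q@ex,Q@ey]),"centroid",Q.mean(0).round(1))
m=mask(t,*ORANGE,(195,190,222,228));P,uv=pts(t,m);Q=on(t,uv,35);rr=rect(np.c_[Q@ex,Q@ey]);print("handle",rr,Q.mean(0),m.sum())
m=mask(t,(0,150,100),(4,255,255),(190,180,228,228));v,u=np.nonzero(m);print("red",u.mean(),v.mean(),len(u))
big=cv2.resize(t["pixels"][150:290,125:365],None,fx=3.3,fy=3.3,interpolation=cv2.INTER_CUBIC);cv2.imwrite("pics/crop.png",big)
E
```

```text
top 191 z [24.2 28.7 32.6] label rect cast [ 436.2 -181.5   43.7   30.1    3. ] depth [ 436.1 -182.    44.4   30.4    4.3] [ 436.4 -182.3   28.8]
scene 195 z [12.6 28.  31. ] label rect cast [ 434.4 -184.1   48.6   34.1    4.8] depth [ 434.8 -184.8   51.1   36.7    3.2] [ 435.2 -184.4   28.6]
body [ 433.6 -182.6   60.6   43.7    2.5] 373
deck n [-0.4971  0.0083  0.8676] tilt 29.81605688889931 yaw -0.9528613175330878 2915 [ 5.72998376e-01 -9.53016667e-03 -1.92996627e+02]
deck at each
rim px [164.5 202.   28.   21.  -90. ] 431
rim in deck [485.1 157.3  77.6  55.7   0.8] centroid [508.3 147.5  96.8]
handle [489.7  40.4  54.3  12.8   1.9] [490.1486033   32.14601814 127.8913246 ] 107
red 209.0 191.5 2
```

View pics/crop.png

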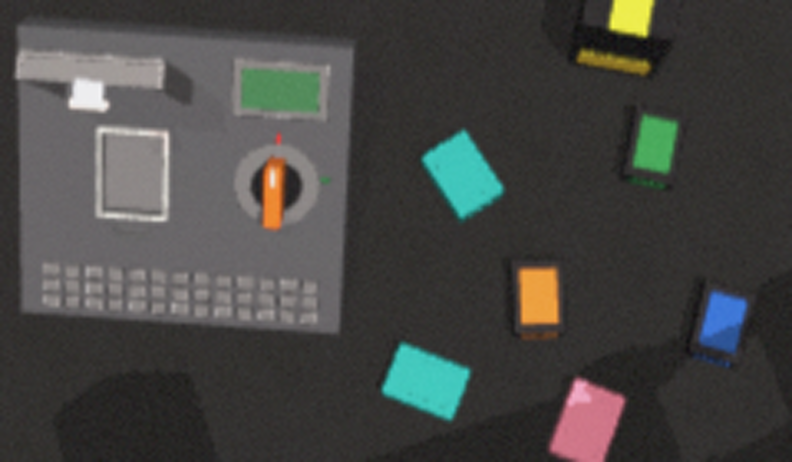

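The crop confirms the choice: the box at crop (538,296), i.e. top (288,240), has a black body and an orange label, while the turquoise and pink ones are solid coloured. Measured cassette body is 61x44 mm with its top at 28 mm, at about (435,-183), yaw about 3°. The deck tilts 29.8° and the rim measures 78x56 mm, which agrees with the given sizes.

```bash
python3 - <<'E'
from h import *
print(go([435,-182.5,180],rpy([np.pi,0,.052])))
E
```

```text
(array([ 0.4212, -0.3325,  0.0894]), array([-3.400e-03,  4.000e-04,  7.756e-01]))
```

>>> apply_moves(
  xyz=[
    [0.421, -0.3325, 0.089],
    [0.421, -0.3325, 0.089],
    [0.421, -0.3325, 0.089],
    [0.421, -0.3325, 0.089],
    [0.421, -0.3325, 0.089],
    [0.421, -0.3325, 0.089],
    [0.421, -0.3325, 0.089],
    [0.421, -0.3325, 0.089],
  ],
  dr=[
    [0, 0, 0.776],
    [0, 0, 0.776],
    [0, 0, 0.776],
    [0, 0, 0.776],
    [0, 0, 0.776],
    [0, 0, 0.776],
    [0, 0, 0.776],
    [0, 0, 0.776],
  ],
  jaw=1,
)

```text
clock: 0.77
tcp_pos: [401.9, -247.7, 192.6]
tcp_rot: [-3.141, 0.0, 0.051]
force: [1.4, -1.2, 0.5]
opening: 87.8
grasp_force: 0.0
```

```bash
python3 - <<'E'
from h import *
print(state()["tcp_pos"],state()["joint_positions"].round(3))
print(go([435,-182.5,180],rpy([np.pi,0,.052])))
E
```

```text
[ 401.92012092 -247.70742134  192.61683289] [-0.624 -0.26   1.66   0.     1.742  0.895]
(array([ 0.0485, -0.0846,  0.0168]), array([-0.0005,  0.0003, -0.0012]))
```

>>> apply_moves(
  xyz=[
    [0.0485, -0.0845, 0.017],
    [0.0485, -0.0845, 0.017],
    [0.0485, -0.0845, 0.017],
    [0.0485, -0.0845, 0.017],
    [0.0485, -0.0845, 0.017],
  ],
  dr=[
    [0, 0, 0],
    [0, 0, 0],
    [0, 0, 0],
    [0, 0, 0],
    [0, 0, 0],
  ],
)

```text
clock: 1.18
tcp_pos: [434.5, -184.8, 180.4]
tcp_rot: [3.141, 0.001, 0.052]
force: [-0.1, -0.6, 0.1]
opening: 88.1
grasp_force: 0.0
```

```bash
python3 - <<'E'
from h import *
from cell import vision
c=vision.read_camera("wrist");cv2.imwrite("pics/w1.png",c["pixels"]);s=state()
print(s["tcp_pos"],s["tcp_rot"],c["fx"],np.round(c["extrinsics"],3).tolist())
m=mask(c,*ORANGE);P,uv=pts(c,m);k=P[:,2]>24
print(m.sum(),"z",np.median(P[k,2]),rect(cast(c,uv[k],28)),rect(P[k]))
P,uv=pts(c,np.ones((384,512),bool));k=(P[:,2]>20)&(abs(P[:,0]-435)<50)&(abs(P[:,1]+182)<40)&(P[:,2]<35)
print("body",rect(P[k]),np.percentile(P[k,2],[5,50,95]))
E
```

```text
[ 434.39312041 -185.34156031  180.61029515] [3.14109954e+00 2.68986797e-04 5.09385009e-02] 284.66367316291456 [[0.053, -0.999, -0.0, -207.155], [-0.961, -0.051, 0.272, 392.885], [-0.271, -0.014, -0.962, 440.82], [0.0, 0.0, 0.0, 1.0]]
87 z 24.778546465831326 [ 466.1 -180.9   27.5    0.5  -84.8] [ 4.658e+02 -1.810e+02  2.760e+01  3.000e-01 -8.550e+01]
body [ 435.2 -183.3   62.7   44.     4.1] [26.70805147 28.23395913 29.53139674]
```

View pics/w1.png

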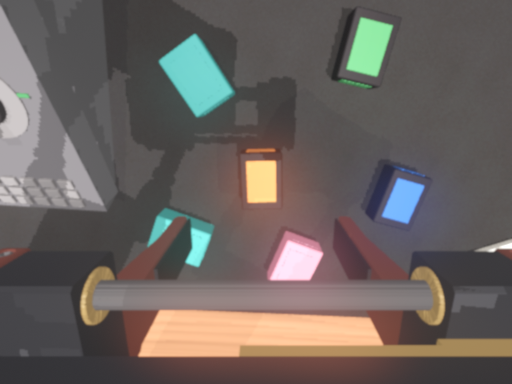

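The wrist view shows the orange cassette centred at (261,180) between the fingers, with no neighbour in their way. Depth gives its body as 62.7x44.0 mm with its top at 28 mm, centred on (435.2,-183.3).

```bash
python3 - <<'E'
from h import *
print(go([435.2,-183.3,40.5],rpy([np.pi,0,.062])))
E
```

```text
(array([ 0.0013, -0.0028,  0.1868]), array([ 0.001 ,  0.0005, -0.0221]))
```

>>> apply_moves(
  xyz=[
    [0.001, -0.003, 0.05],
    [0.001, -0.003, 0.1],
    [0.001, -0.003, 0.14],
    [0.001, -0.003, 0.17],
    [0.001, -0.003, 0.187],
    [0.001, -0.003, 0.187],
    [0.001, -0.003, 0.187],
    [0.001, -0.003, 0.187],
  ],
  dr=[
    [0, 0, -0.02],
    [0, 0, -0.02],
    [0, 0, -0.02],
    [0, 0, -0.02],
    [0, 0, -0.02],
    [0, 0, -0.02],
    [0, 0, -0.02],
    [0, 0, -0.02],
  ],
)

```text
clock: 1.9
tcp_pos: [436.3, -183.2, 42.4]
tcp_rot: [3.14, -0.003, 0.061]
force: [0.6, 0.2, 0.9]
opening: 88.0
grasp_force: 0.0
```

>>> apply_moves(
  xyz=[
    [0, 0, 0],
    [0, 0, 0],
    [0, 0, 0],
    [0, 0, 0],
    [0, 0, 0],
    [0, 0, 0],
    [0, 0, 0],
    [0, 0, 0],
  ],
  dr=[
    [0, 0, 0],
    [0, 0, 0],
    [0, 0, 0],
    [0, 0, 0],
    [0, 0, 0],
    [0, 0, 0],
    [0, 0, 0],
    [0, 0, 0],
  ],
  jaw=0.3,
)

```text
clock: 2.57
tcp_pos: [435.4, -182.2, 40.3]
tcp_rot: [3.142, 0.0, 0.062]
force: [-0.4, 0.2, 1.0]
opening: 44.0
grasp_force: 30.0
```

>>> apply_moves(
  xyz=[
    [0, 0, -0.03],
    [0, 0, -0.08],
    [0, 0, -0.13],
    [0, 0, -0.18],
    [0, 0, -0.23],
    [0, 0, -0.28],
    [0, 0, -0.28],
  ],
  dr=[
    [0, 0, 0],
    [0, 0, 0],
    [0, 0, 0],
    [0, 0, 0],
    [0, 0, 0],
    [0, 0, 0],
    [0, 0, 0],
  ],
)

```text
clock: 3.15
tcp_pos: [437.0, -183.0, 259.1]
tcp_rot: [3.135, -0.011, 0.062]
force: [-0.3, -0.1, 0.9]
opening: 43.5
grasp_force: 30.0
```

>>> apply_moves(
  xyz=[
    [0.02, -0.05, 0],
    [0.02, -0.1, 0],
    [0.02, -0.15, 0],
    [0.02, -0.2, 0],
    [0.02, -0.25, 0],
    [0.02, -0.3, 0],
    [0.02, -0.35, 0],
    [0.02, -0.4, 0],
  ],
  dr=[
    [0, 0, 0.12],
    [0, 0, 0.12],
    [0, 0, 0.12],
    [0, 0, 0.12],
    [0, 0, 0.12],
    [0, 0, 0.12],
    [0, 0, 0.12],
    [0, 0, 0.12],
  ],
)

```text
clock: 3.82
tcp_pos: [431.2, 119.9, 249.7]
tcp_rot: [3.142, 0.0, 0.002]
force: [1.2, 0.2, 0.5]
opening: 43.9
grasp_force: 30.0
```

>>> apply_moves(
  xyz=[
    [0, -0.01, 0],
    [0, -0.01, 0],
    [0, -0.01, 0],
    [0, -0.01, 0],
  ],
  dr=[
    [0, 0, 0],
    [0, 0, 0],
    [0, 0, 0],
    [0, 0, 0],
  ],
)

```text
clock: 4.15
tcp_pos: [432.0, 124.4, 250.0]
tcp_rot: [3.141, 0.0, 0.0]
force: [-1.0, 0.2, -0.0]
opening: 43.7
grasp_force: 30.0
```

```bash
python3 - <<'E'
from h import *
from cell import vision
import pickle
c=vision.read_camera("wrist");cv2.imwrite("pics/w2.png",c["pixels"]);s=state();pickle.dump((c,s),open("w2.pkl","wb"))
print(s["tcp_pos"],s["tcp_rot"],s["opening"],s["grasp_force"],s["clock"],s["joint_positions"].round(2))
E
```

```text
[432.03790167 124.26345282 250.11370082] [ 3.14106222e+00  1.54296341e-04 -1.90230734e-04] 43.4033803261366 29.98883754014969 4.2 [ 0.2  -0.31  1.6  -0.    1.85  1.78]
```

View pics/w2.png

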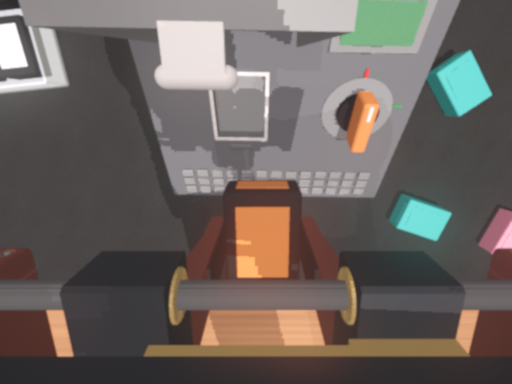

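The wrist view shows the bay rim at (210..270, 72..142) with its upper left partly hidden by the lid's hook (195,65). The handle is at (362,120), in line with the slope, with the red dot at (367,72) and the green dot at (397,106).

```bash
python3 - <<'E'
from h import *
import pickle
c,s=pickle.load(open("w2.pkl","rb"))
full=np.zeros((384,512),bool); b=full.copy(); b[60:165,165:400]=1
P,uv=pts(c,b&(c["pixels"].max(2)<125))
A=np.c_[P[:,:2],np.ones(len(P))];k=abs(P[:,2]-(P[:,0]*.573-193))<12
for i in range(10):
    x=np.linalg.lstsq(A[k],P[k,2],rcond=None)[0]; r=P[:,2]-A@x; k=abs(r)<2.5
n=np.r_[-x[:2],1];n/=np.linalg.norm(n);yaw=np.arctan2(-n[1],-n[0])
print("n",n.round(4),"tilt",np.degrees(np.arccos(n[2])),"yaw",np.degrees(yaw),k.sum(),x,"std",r[k].std())
# deck frame with nominal 30deg tilt, yaw=0 for the in-plane axes
ex=np.array([1,0,0.])-n*n[0];ex/=np.linalg.norm(ex);ey=np.cross(n,ex);p0=np.array([508,147,x@[508,147,1]])
def on(uv,h):
    a=cast(c,uv,0);q=cast(c,uv,300);f=lambda p:(p-p0)@n-h
    return a+(q-a)*(-f(a)/(f(q)-f(a)))[:,None]
def loc(Q): return np.c_[(Q-p0)@ex,(Q-p0)@ey]
b=full.copy();b[66:150,200:280]=1
P,uv=pts(c,b);h=(P-p0)@n;L=loc(P)
fl=(h<-8)&(h>-16);print("floor h",np.median(h[fl]),"x",np.percentile(L[fl,0],[0,.5,1,99,100]).round(1),"y",np.percentile(L[fl,1],[0,.5,1,99,100]).round(1))
hsv=cv2.cvtColor(c["pixels"],cv2.COLOR_BGR2HSV)
m=b&(hsv[...,2]>150)&(hsv[...,1]<60);P,uv=pts(c,m);h=(P-p0)@n;q=abs(h)<5;L=loc(on(uv[q],0))
print("rim h",np.median(h[q]),q.sum())
# lines: right edge (min y), bottom edge (min x), left edge (max y), top (max x)
def edge(sel,ax):
    pp=L[sel];o=1-ax;z=np.polyfit(pp[:,o],pp[:,ax],1);return z[1].round(1),np.degrees(np.arctan(z[0])).round(2),sel.sum()
print("y-range",np.percentile(L[:,1],[1,99]),"x-range",np.percentile(L[:,0],[1,99]))
print("right",edge((L[:,1]<-22)&(abs(L[:,0])<30),1),"left",edge((L[:,1]>22)&(L[:,0]<15)&(L[:,0]>-30),1),"bottom",edge((L[:,0]<-31)&(abs(L[:,1])<24),0),"top",edge((L[:,0]>31)&(abs(L[:,1]+12)<13),0))
m=mask(c,(5,150,100),(18,255,255),(340,80,385,160));P,uv=pts(c,m);h=(P-p0)@n;t=h>30;print("handle h",np.percentile(h,[50,95]),rect(loc(on(uv[t],35))),rect(loc(P[t])))
for nm,lo,hi in (("red",(0,120,80),(4,255,255)),("green",(45,100,60),(80,255,255))):
    m=mask(c,lo,hi,(355,60,410,118));v,u=np.nonzero(m);print(nm,loc(on(np.c_[u,v],0)).mean(0).round(1),len(u))
print("p0",p0)
E
```

```text
n [-0.4986  0.0079  0.8668] tilt 29.91377176064187 yaw -0.9040580930665992 5567 [ 5.75273767e-01 -9.07787755e-03 -1.94681930e+02] std 0.7352360112692459
floor h -11.990383495344334 x [-37.4 -37.  -36.6  24.6  25.9] y [-24.8 -24.8 -24.7  25.2  25.8]
rim h 0.6848939768309261 834
y-range [-29.35373376  29.5154316 ] x-range [-40.63708893  35.43846475]
right (np.float64(-26.7), np.float64(-1.87), np.int64(217)) left (np.float64(27.3), np.float64(-0.92), np.int64(176)) bottom (np.float64(-38.6), np.float64(-0.13), np.int64(185)) top (np.float64(34.1), np.float64(2.56), np.int64(136))
handle h [26.22105357 34.53715103] [  -1.1 -113.1   51.1   14.9   -0.8] [  -2.5 -114.    49.1   13.5   -1.4]
red [  32.9 -115.5] 31
green [   0.8 -153. ] 12
p0 [508.         147.          96.22269552]
```

>>> apply_moves(
  xyz=[
    [0, 0, 0],
    [0, 0, 0],
    [0, 0, 0],
    [0, 0, 0],
  ],
  dr=[
    [0, 0, -1],
    [0, 0, -1],
    [0, 0, -1],
    [0, 0, -1],
  ],
)

```text
clock: 4.53
tcp_pos: [432.1, 124.0, 250.3]
tcp_rot: [3.141, -0.0, 0.505]
force: [0.3, 0.3, -0.8]
opening: 43.9
grasp_force: 30.0
```

>>> apply_moves(
  xyz=[
    [0, 0, 0],
    [0, 0, 0],
    [0, 0, 0],
    [0, 0, 0],
  ],
  dr=[
    [0, 0, -1],
    [0, 0, -1],
    [0, 0, -1],
    [0, 0, -1],
  ],
)

```text
clock: 4.87
tcp_pos: [432.1, 124.0, 250.3]
tcp_rot: [3.141, 0.0, 1.005]
force: [0.5, 0.1, -0.6]
opening: 43.9
grasp_force: 30.0
```

>>> apply_moves(
  xyz=[
    [0, 0, 0],
    [0, 0, 0],
    [0, 0, 0],
    [0, 0, 0],
  ],
  dr=[
    [0, 0, -1],
    [0, 0, -1],
    [0, 0, -1],
    [0, 0, -1],
  ],
)

```text
clock: 5.2
tcp_pos: [432.1, 124.0, 250.3]
tcp_rot: [3.141, 0.0, 1.505]
force: [0.1, -0.2, -0.2]
opening: 43.8
grasp_force: 30.0
```

>>> apply_moves(
  xyz=[
    [0, 0, 0],
    [0, 0, 0],
    [0, 0, 0],
    [0, 0, 0],
  ],
  dr=[
    [0, 0, -1],
    [0, 0, -1],
    [0, 0, -1],
    [0, 0, -1],
  ],
)

```text
clock: 5.53
tcp_pos: [432.1, 124.0, 250.3]
tcp_rot: [-3.142, 0.0, 2.005]
force: [0.1, -0.2, -0.3]
opening: 43.7
grasp_force: 30.0
```

>>> apply_moves(
  xyz=[
    [0, 0, 0],
    [0, 0, 0],
    [0, 0, 0],
    [0, 0, 0],
  ],
  dr=[
    [0, 0, -1],
    [0, 0, -1],
    [0, 0, -1],
    [0, 0, -1],
  ],
)

```text
clock: 5.87
tcp_pos: [432.1, 124.0, 250.3]
tcp_rot: [-3.142, 0.0, 2.505]
force: [-0.5, -1.1, -1.1]
opening: 43.4
grasp_force: 30.0
```

>>> apply_moves(
  xyz=[
    [0, 0, 0],
    [0, 0, 0],
    [0, 0, 0],
    [0, 0, 0],
    [0, 0, 0],
  ],
  dr=[
    [0, 0, -1],
    [0, 0, -1],
    [0, 0, -1],
    [0, 0, -1],
    [0, 0, -1],
  ],
)

```text
clock: 6.28
tcp_pos: [432.1, 124.1, 250.3]
tcp_rot: [-3.141, 0.0, 3.004]
force: [-0.3, -0.3, -0.7]
opening: 43.7
grasp_force: 30.0
```

```bash
cat >> h.py <<'E'
n=np.array([-.4986,.0079,.8668]);_ex=np.array([1,0,0.])-n*n[0];_ex/=np.linalg.norm(_ex)
p0=np.array([508,147,96.22]);BAY=p0-2.5*_ex+.3*np.cross(n,_ex)-12*n
RB=R.from_euler("zy",[0,0])*R.from_euler("z",np.radians(-1))*R.from_euler("y",-np.radians(30))
FLIP=R.from_matrix([[-1,0,0],[0,1,0],[0,0,-1]])
def inbay(): s=state();return np.round(RB.inv().apply(s["tcp_pos"]-BAY),1),np.round((FLIP.inv()*RB.inv()*rpy(s["tcp_rot"])).as_rotvec(),3)
def gobay(b,turn=0): return go(BAY+RB.apply(b),RB*R.from_euler("z",turn)*FLIP)
E
python3 - <<'E'
from h import *
s=state();print(BAY,s["tcp_pos"],s["joint_positions"].round(2),s["clock"]);print(inbay());print(gobay([0,0,110]))
E
```

```text
[511.8161219  147.19382839  84.56921356] [432.1124044  124.13122977 250.27684604] [ 0.2  -0.31  1.6  -0.    1.85 -1.23] 6.2833
(array([ 14.2, -24.5, 183.2]), array([0.032, 0.523, 0.118]))
(array([-0.0282,  0.0363,  0.0939]), array([-0.0636, -1.0456, -0.2354]))
```

>>> apply_moves(
  xyz=[
    [-0.028, 0.036, 0.03],
    [-0.028, 0.036, 0.03],
    [-0.028, 0.036, 0.03],
    [-0.028, 0.036, 0.03],
    [-0.028, 0.036, 0.05],
    [-0.028, 0.036, 0.05],
    [-0.028, 0.036, 0.05],
    [-0.028, 0.036, 0.05],
  ],
  dr=[
    [-0.06, -1, -0.235],
    [-0.06, -1, -0.235],
    [-0.06, -1, -0.235],
    [-0.06, -1, -0.235],
    [-0.06, -1, -0.235],
    [-0.06, -1, -0.235],
    [-0.06, -1, -0.235],
    [-0.06, -1, -0.235],
  ],
)

```text
clock: 6.95
tcp_pos: [456.8, 148.8, 213.5]
tcp_rot: [3.141, 0.5, 3.118]
force: [-0.4, -0.1, -0.9]
opening: 43.9
grasp_force: 30.0
```

```bash
python3 - <<'E'
from h import *
s=state();print(s["tcp_pos"],s["joint_positions"].round(2),s["clock"]);print(inbay());print(gobay([0,0,75]))
E
```

```text
[456.7979426  148.84836875 213.53241663] [ 0.37 -0.66  1.98 -0.19  1.36 -1.19] 6.95
(array([ 16.8,   0.7, 139.2]), array([0.002, 0.023, 0.005]))
(array([ 0.0204, -0.0009,  0.0861]), array([-0.0037, -0.0466, -0.0101]))
```

>>> apply_moves(
  xyz=[
    [0.02, -0.001, 0.03],
    [0.0204, -0.001, 0.06],
    [0.0204, -0.001, 0.086],
    [0.0204, -0.001, 0.086],
    [0.0204, -0.001, 0.086],
    [0.0204, -0.001, 0.086],
    [0.0204, -0.001, 0.086],
  ],
  dr=[
    [-0.004, -0.047, -0.01],
    [-0.004, -0.047, -0.01],
    [-0.004, -0.047, -0.01],
    [-0.004, -0.047, -0.01],
    [-0.004, -0.047, -0.01],
    [-0.004, -0.047, -0.01],
    [-0.004, -0.047, -0.01],
  ],
)

```text
clock: 7.53
tcp_pos: [474.6, 148.5, 151.1]
tcp_rot: [3.141, 0.526, 3.126]
force: [0.1, -1.0, -0.6]
opening: 43.8
grasp_force: 30.0
```

```bash
python3 - <<'E'
from h import *
from cell import vision
import pickle
c=vision.read_camera("wrist");cv2.imwrite("pics/w3.png",c["pixels"]);s=state();pickle.dump((c,s),open("w3.pkl","wb"))
print(s["tcp_pos"],s["force"],s["clock"]);print(inbay());print(gobay([0,0,46]))
P,uv=pts(c,np.ones((384,512),bool));L=RB.inv().apply(P-BAY)
i=(abs(L[:,0])<45)&(abs(L[:,1])<35)
fl=i&(abs(L[:,2])<4);print("floor",fl.sum(),np.percentile(L[fl],[1,99],axis=0).round(1).tolist())
hs=cv2.cvtColor(c["pixels"],cv2.COLOR_BGR2HSV)[uv[:,1],uv[:,0]]
r=i&(abs(L[:,2]-12)<4)&(hs[:,2]>140)&(hs[:,1]<60);print("rim",r.sum(),np.percentile(L[r],[1,50,99],axis=0).round(1).tolist())
t=i&(abs(L[:,2]-63)<4);print("cassette top",t.sum(),np.percentile(L[t],[1,50,99],axis=0).round(1).tolist())
E
```

```text
[474.43828544 148.5447895  150.99972136] [ 0.89641058  1.20434495 -0.57056498] 7.5833
(array([ 0.8,  0.7, 76.2]), array([-0.002, -0.003, -0.002]))
(array([ 0.0012, -0.001 ,  0.0403]), array([0.0031, 0.0056, 0.0043]))
floor 933 [[-31.3, -24.5, -1.5], [-20.8, 25.4, 2.6]]
rim 889 [[-43.6, -34.7, 9.5], [-33.0, -11.0, 12.6], [42.6, 34.3, 14.1]]
cassette top 7090 [[-30.3, -22.0, 60.4], [-6.3, 1.6, 64.4], [23.8, 24.8, 66.0]]
```

View pics/w3.png

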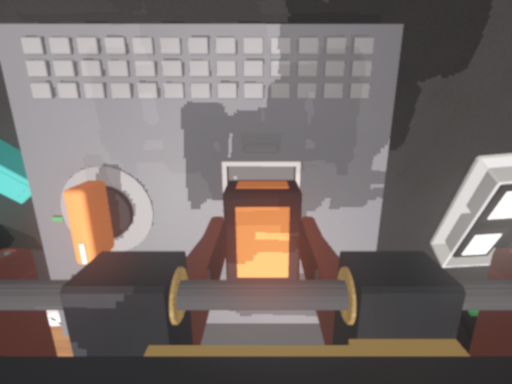

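The wrist view shows the held cassette (262,235) square above the bay, with the rim's front edge at (222..300,165) and even gaps on both sides. The numbers agree within 1 mm.

>>> apply_moves(
  xyz=[
    [0.0007, -0.0005, 0.015],
    [0.0007, -0.0005, 0.03],
    [0.0007, -0.0005, 0.0375],
    [0.0007, -0.0005, 0.0405],
    [0.0007, -0.0005, 0.043],
    [0.0007, -0.0005, 0.0455],
    [0.0007, -0.0005, 0.0455],
  ],
  dr=[
    [0.003, 0.005, 0.004],
    [0.003, 0.005, 0.004],
    [0.003, 0.005, 0.004],
    [0.003, 0.005, 0.004],
    [0.003, 0.005, 0.004],
    [0.003, 0.005, 0.004],
    [0.003, 0.005, 0.004],
  ],
)

```text
clock: 8.17
tcp_pos: [490.6, 147.7, 119.1]
tcp_rot: [-3.14, 0.522, 3.125]
force: [0.6, 0.0, -1.1]
opening: 43.8
grasp_force: 30.0
```

```bash
python3 - <<'E'
from h import *
s=state();print(RB.inv().apply(s["force"]),s["clock"],s["opening"]);print(inbay());print(gobay([0.3,0.4,40]))
E
```

```text
[-0.06916358  0.01767617 -1.28191651] 8.1667 43.83947634851367
(array([-1.2,  0.2, 40.5]), array([ 0.001,  0.002, -0.001]))
(array([-0.002 ,  0.0003,  0.0007]), array([-0.0012, -0.0038,  0.0019]))
```

>>> apply_moves(
  xyz=[
    [-0.001, 0, 0.0007],
    [-0.001, 0, 0.0014],
    [-0.001, 0, 0.002],
    [-0.001, 0, 0.002],
  ],
  dr=[
    [0, 0, 0],
    [0, 0, 0],
    [0, 0, 0],
    [0, 0, 0],
  ],
)

```text
clock: 8.5
tcp_pos: [491.8, 147.8, 119.3]
tcp_rot: [-3.141, 0.522, 3.125]
force: [-7.2, -1.2, 4.9]
opening: 43.9
grasp_force: 30.0
```

```bash
python3 - <<'E'
from h import *
s=state();print(RB.inv().apply(s["force"]),s["clock"],s["opening"]);print(inbay())
E
```

```text
[-3.72373002 -1.30829662  7.85491297] 8.5 43.92673301803037
(array([ 0. ,  0.2, 40.2]), array([ 0.   ,  0.002, -0.001]))
```

>>> apply_moves(
  xyz=[
    [0, 0, 0],
    [0, 0, 0],
    [0, 0, 0],
    [0, 0, 0],
    [0, 0, 0],
    [0, 0, 0],
  ],
  dr=[
    [0, 0, 0],
    [0, 0, 0],
    [0, 0, 0],
    [0, 0, 0],
    [0, 0, 0],
    [0, 0, 0],
  ],
  jaw=0.75,
)

```text
clock: 9.0
tcp_pos: [491.9, 147.7, 118.0]
tcp_rot: [-3.14, 0.522, 3.125]
force: [-1.3, -0.3, -0.3]
opening: 66.0
grasp_force: 0.0
```

>>> apply_moves(
  xyz=[
    [0, 0, -0.01],
    [0, 0, -0.03],
    [0, 0, -0.06],
    [0, 0, -0.1],
    [0, 0, -0.14],
    [0, 0, -0.16],
    [0, 0, -0.16],
    [0, 0, -0.16],
  ],
  dr=[
    [0, 0, 0],
    [0, 0, 0],
    [0, 0, 0],
    [0, 0, 0],
    [0, 0, 0],
    [0, 0, 0],
    [0, 0, 0],
    [0, 0, 0],
  ],
)

```text
clock: 9.67
tcp_pos: [432.2, 149.1, 223.4]
tcp_rot: [3.142, 0.524, 3.125]
force: [0.2, -0.4, -0.9]
opening: 65.6
grasp_force: 0.0
```

```bash
python3 - <<'E'
from h import *
from cell import vision
s=state();print(s["clock"],s["opening"],s["joint_positions"].round(2),inbay())
for w in ("wrist","top","scene"):
    c=vision.read_camera(w);P,uv=pts(c,np.ones((384,512),bool));L=RB.inv().apply(P-BAY)
    t=(abs(L[:,0])<40)&(abs(L[:,1])<30)&(L[:,2]>20)&(L[:,2]<45)
    if t.sum()<50: continue
    A=np.c_[L[t][:,:2],np.ones(t.sum())]
    print(w,t.sum(),"top z",np.percentile(L[t,2],[5,50,95]).round(1),"slopes",np.linalg.lstsq(A,L[t,2],rcond=None)[0].round(3),"ext",np.percentile(L[t],[1,99],axis=0).round(1).tolist())
    # lid points: beyond hinge
    l=(abs(L[:,1])<48)&(L[:,2]>60)&(L[:,2]<190)&(L[:,0]>60)&(L[:,0]<180)
    if l.sum()>50: print(" lid",l.sum(),"angle pct",np.percentile(np.arctan2(L[l,2]-32,85-L[l,0]),[5,50,95]).round(3))
cv2.imwrite("pics/s4.png",c["pixels"])
E
```

```text
9.6667 65.62336677508843 [ 0.4  -0.75  2.02 -0.21  1.39 -1.17] (array([  0.4,   0.5, 160. ]), array([-0.001, -0.   , -0.001]))
wrist 2750 top z [26.5 28.1 29.4] slopes [1.1000e-02 3.0000e-03 2.8066e+01] ext [[-34.5, -20.2, 22.3], [25.9, 22.4, 29.8]]
 lid 4205 angle pct [1.762 1.898 1.916]
top 416 top z [23.7 28.2 32.2] slopes [-4.0000e-03  2.0000e-03  2.8061e+01] ext [[-32.3, -21.0, 20.2], [29.4, 23.6, 34.2]]
 lid 481 angle pct [1.705 1.861 1.942]
scene 92 top z [20.6 28.  29.6] slopes [-6.0000e-03  1.5200e-01  2.8609e+01] ext [[-31.0, -24.3, 20.3], [30.2, 13.6, 29.7]]
 lid 1176 angle pct [1.84  1.959 2.019]
```

The cassette is down: its top lies 28.1 mm above the bay floor, with slopes of about 0.01. The lid stands at about 1.92 rad. Next I go over the lid and behind it.

```bash
cat >> h.py <<'E'
def lidpose(th,off,phi,r=125):
    """TCP pose with the finger's front tip corner at r from the hinge, off outside the lid's outer face; tool tilted phi"""
    K=np.array([85-r*np.cos(th)+(2+off)*np.sin(th),0,32+r*np.sin(th)+(2+off)*np.cos(th)])
    Rt=R.from_euler("z",np.radians(-1))*R.from_euler("y",-phi)*FLIP
    return BAY+RB.apply(K)-Rt.apply([10,0,25]),Rt
def golid(*a,**k): return go(*lidpose(*a,**k))
E
python3 - <<'E'
from h import *
p,Rt=lidpose(1.92,15,0);print(p);print(go([440,147,360],Rt))
E
```

```text
[574.47181962 146.10016912 305.83569762]
(array([-0.1019, -0.0024, -0.1567]), array([-0.0041,  1.0378,  0.0018]))
```

>>> apply_moves(
  xyz=[
    [-0.1, -0.002, -0.157],
    [-0.1, -0.002, -0.157],
    [-0.1, -0.002, -0.157],
    [-0.1, -0.002, -0.157],
    [-0.1, -0.002, -0.157],
    [-0.1, -0.002, -0.157],
    [-0.1, -0.002, -0.157],
    [-0.1, -0.002, -0.157],
  ],
  dr=[
    [-0.004, 1, 0.002],
    [-0.004, 1, 0.002],
    [-0.004, 1, 0.002],
    [-0.004, 1, 0.002],
    [-0.004, 1, 0.002],
    [-0.004, 1, 0.002],
    [-0.004, 1, 0.002],
    [-0.004, 1, 0.002],
  ],
  jaw=0,
)

```text
clock: 10.48
tcp_pos: [437.8, 147.3, 359.8]
tcp_rot: [3.141, 0.021, 3.124]
force: [0.4, 0.4, -1.0]
opening: 16.0
grasp_force: 0.0
```

```bash
python3 - <<'E'
from h import *
p,Rt=lidpose(1.92,15,0);s=state();print(s["clock"],s["opening"],s["tcp_pos"],s["joint_positions"].round(2));print(go(p+[4,0,55],Rt),go(p,Rt))
E
```

```text
10.4833 16.017329112575407 [437.7675613  147.26887978 359.81878455] [ 0.25 -0.24  1.34 -0.01  2.02 -1.3 ]
(array([-0.1876,  0.0017,  0.0025]), array([0.0009, 0.0414, 0.0004])) (array([-0.1807,  0.0016,  0.0757]), array([0.0009, 0.0414, 0.0004]))
```

>>> apply_moves(
  xyz=[
    [-0.05, 0.0017, 0],
    [-0.1, 0.0017, 0],
    [-0.15, 0.0017, 0],
    [-0.1876, 0.0017, 0.0025],
    [-0.1876, 0.0017, 0.0025],
    [-0.1876, 0.0017, 0.0025],
    [-0.1876, 0.0017, 0.0025],
  ],
  dr=[
    [0.001, 0.041, 0],
    [0.001, 0.041, 0],
    [0.001, 0.041, 0],
    [0.001, 0.041, 0],
    [0.001, 0.041, 0],
    [0.001, 0.041, 0],
    [0.001, 0.041, 0],
  ],
)

```text
clock: 11.07
tcp_pos: [577.6, 146.5, 363.2]
tcp_rot: [3.141, 0.002, 3.125]
force: [-0.4, 0.0, 0.4]
opening: 0.4
grasp_force: 0.0
```

```bash
python3 - <<'E'
from h import *
from cell import vision
s=state();print(s["clock"],s["opening"],s["tcp_pos"],s["force"],s["joint_positions"].round(2));print(golid(1.92,15,0))
c=vision.read_camera("scene");cv2.imwrite("pics/s5.png",cv2.resize(c["pixels"][40:240,200:420],None,fx=2.7,fy=2.7))
P,uv=pts(c,np.ones((384,512),bool));L=RB.inv().apply(P-BAY)
l=(abs(L[:,1])<48)&(L[:,2]>60)&(L[:,2]<165)&(L[:,0]>60)&(L[:,0]<180);l&=abs(np.arctan2(L[:,2]-32,85-L[:,0])-1.92)<.12
x=np.polyfit(L[l,2],L[l,0],1);print("lid outer face angle",np.pi/2+np.arctan(x[0]),l.sum(),"y",np.percentile(L[l,1],[2,98]),"top z",L[l,2].max())
E
```

```text
11.0667 0.4073023383217391 [577.63726929 146.4659208  363.22008575] [-0.3587877   0.00510879  0.38341295] [ 0.19  0.14  0.97  0.    2.03 -1.36]
(array([ 0.0043, -0.0006,  0.0765]), array([0.0014, 0.0032, 0.0016]))
lid outer face angle 1.9222623956709426 1034 y [-46.10542188  45.48089525] top z 164.73863513291556
```

View pics/s5.png

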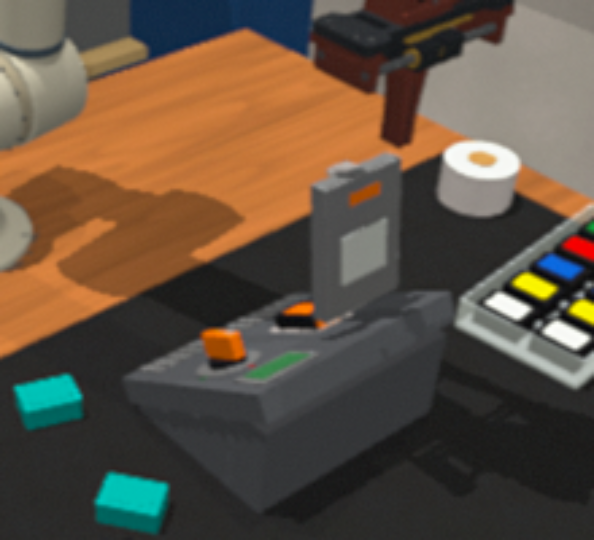

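The scene crop shows the closed fingers at (398,130), above and behind the lid's orange press mark (365,192). The lid angle reads 1.922.

>>> apply_moves(
  xyz=[
    [0.004, 0, 0.03],
    [0.004, 0, 0.06],
    [0.004, 0, 0.0765],
    [0.004, 0, 0.0765],
    [0.004, 0, 0.0765],
    [0.004, 0, 0.0765],
  ],
  dr=[
    [0, 0.003, 0],
    [0, 0.003, 0],
    [0, 0.003, 0],
    [0, 0.003, 0],
    [0, 0.003, 0],
    [0, 0.003, 0],
  ],
)

```text
clock: 11.62
tcp_pos: [575.6, 146.4, 307.9]
tcp_rot: [3.14, 0.003, 3.125]
force: [0.9, -0.1, 0.9]
opening: 0.7
grasp_force: 0.0
```

```bash
python3 - <<'E'
from h import *
s=state();print(s["clock"],s["tcp_pos"],s["force"].round(1))
p,r=s["tcp_pos"],rpy(s["tcp_rot"])
phi=lambda th:.5236*(1.92-th)/1.92
ths=[[1.9,1.8,1.7,1.6],[1.5,1.4,1.3,1.2],[1.1,1.,.9,.8],[.7,.6,.5,.4]]
for seg in ths:
    print("seg")
    for t in seg:
        q,Rt=lidpose(t,0,phi(t));print(t,np.round(r.inv().apply(q-p)/750,4).tolist(),np.round((r.inv()*Rt).as_rotvec()/.5,3).tolist())
    p,r=q,Rt
E
```

```text
11.6167 [575.585911   146.44838863 307.93295809] [ 0.9 -0.1  0.9]
seg
1.9 [0.0247, -0.0005, 0.0067] [0.003, -0.005, 0.001]
1.8 [0.0418, -0.0005, 0.01] [0.003, -0.059, 0.001]
1.7 [0.0585, -0.0005, 0.0151] [0.003, -0.114, 0.001]
1.6 [0.0746, -0.0005, 0.0216] [0.003, -0.168, 0.001]
seg
1.5 [0.016, 0.0, 0.0068] [0.0, -0.055, 0.0]
1.4 [0.0312, -0.0, 0.015] [0.0, -0.109, 0.0]
1.3 [0.0455, 0.0, 0.0247] [-0.0, -0.164, -0.0]
1.2 [0.0587, 0.0, 0.0357] [-0.0, -0.218, -0.0]
seg
1.1 [0.0133, 0.0, 0.0108] [0.0, -0.055, 0.0]
1.0 [0.0254, 0.0, 0.0228] [0.0, -0.109, 0.0]
0.9 [0.0363, -0.0, 0.0359] [0.0, -0.164, -0.0]
0.8 [0.0458, -0.0, 0.0499] [0.0, -0.218, 0.0]
seg
0.7 [0.0096, 0.0, 0.0139] [0.0, -0.055, -0.0]
0.6 [0.0177, 0.0, 0.0286] [0.0, -0.109, -0.0]
0.5 [0.0243, 0.0, 0.0439] [-0.0, -0.164, 0.0]
0.4 [0.0294, 0.0, 0.0598] [-0.0, -0.218, -0.0]
```

>>> apply_moves(
  xyz=[
    [0.012, 0, 0.004],
    [0.0247, -0.0005, 0.0067],
    [0.033, -0.0005, 0.008],
    [0.0418, -0.0005, 0.01],
    [0.05, -0.0005, 0.0125],
    [0.0585, -0.0005, 0.0151],
    [0.0665, -0.0005, 0.018],
    [0.0746, -0.0005, 0.0216],
  ],
  dr=[
    [0.003, 0, 0],
    [0.003, -0.005, 0],
    [0.003, -0.03, 0],
    [0.003, -0.059, 0],
    [0.003, -0.086, 0],
    [0.003, -0.114, 0],
    [0.003, -0.14, 0],
    [0.003, -0.168, 0],
  ],
)

```text
clock: 12.28
tcp_pos: [520.5, 146.9, 291.7]
tcp_rot: [3.142, 0.089, 3.124]
force: [2.1, -0.5, 0.2]
opening: 0.3
grasp_force: 0.8
```

>>> apply_moves(
  xyz=[
    [0.008, 0, 0.003],
    [0.016, 0, 0.0068],
    [0.0236, 0, 0.011],
    [0.0312, 0, 0.015],
    [0.0384, 0, 0.02],
    [0.0455, 0, 0.0247],
    [0.0521, 0, 0.03],
    [0.0587, 0, 0.0357],
  ],
  dr=[
    [0, -0.027, 0],
    [0, -0.055, 0],
    [0, -0.082, 0],
    [0, -0.109, 0],
    [0, -0.136, 0],
    [0, -0.164, 0],
    [0, -0.191, 0],
    [0, -0.218, 0],
  ],
)

```text
clock: 12.95
tcp_pos: [479.2, 147.6, 261.8]
tcp_rot: [3.141, 0.199, 3.124]
force: [3.3, -0.1, 1.2]
opening: 0.2
grasp_force: 1.1
```

```bash
python3 - <<'E'
from h import *
from cell import vision
s=state();print(s["clock"],s["tcp_pos"],s["force"].round(1));q,Rt=lidpose(1.2,0,.5236*.72/1.92);print(q,golid(1.2,0,.5236*.72/1.92))
c=vision.read_camera("scene");cv2.imwrite("pics/s6.png",cv2.resize(c["pixels"][40:240,200:420],None,fx=2.7,fy=2.7))
P,uv=pts(c,np.ones((384,512),bool));L=RB.inv().apply(P-BAY)
a=np.arctan2(L[:,2]-32,85-L[:,0]);rr=np.hypot(L[:,2]-32,L[:,0]-85);l=(abs(L[:,1])>20)&(abs(L[:,1])<46)&(rr>40)&(rr<130)&(a>.9)&(a<1.6)
print(l.sum(),np.percentile(a[l],[10,50,90]))
E
```

```text
12.95 [479.1829384  147.64634851 261.80802606] [ 3.3 -0.1  1.2]
[478.13715492 147.78169694 261.06105617] (array([0.0016, 0.0002, 0.0007]), array([ 0.0007,  0.0056, -0.0003]))
500 [1.21131455 1.23945574 1.28182612]
```

View pics/s6.png

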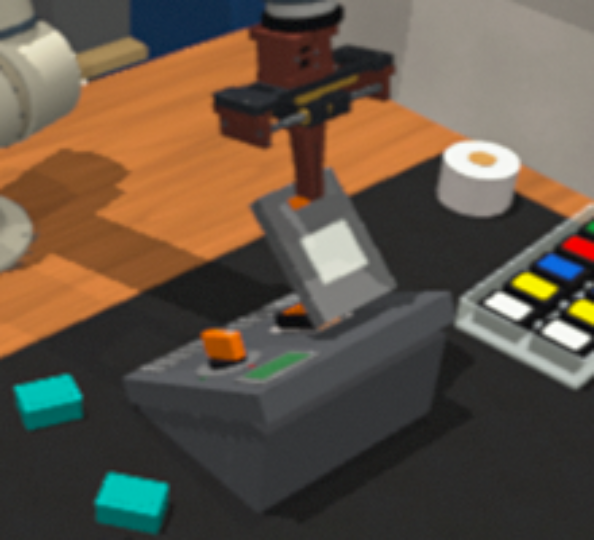

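The fingertip (crop (308,190)) holds the lid at the press mark at about 1.2 rad, as planned. I continue.

>>> apply_moves(
  xyz=[
    [0.0067, 0, 0.0052],
    [0.0133, 0, 0.0108],
    [0.0194, 0, 0.0165],
    [0.0254, 0, 0.0228],
    [0.031, 0, 0.029],
    [0.0363, 0, 0.0359],
    [0.0412, 0, 0.0428],
    [0.0458, 0, 0.0499],
  ],
  dr=[
    [0, -0.027, 0],
    [0, -0.055, 0],
    [0, -0.082, 0],
    [0, -0.109, 0],
    [0, -0.136, 0],
    [0, -0.164, 0],
    [0, -0.191, 0],
    [0, -0.218, 0],
  ],
)

```text
clock: 13.67
tcp_pos: [452.6, 148.2, 218.5]
tcp_rot: [3.141, 0.307, 3.124]
force: [0.1, 0.1, 3.8]
opening: 0.5
grasp_force: 1.5
```

>>> apply_moves(
  xyz=[
    [0.005, 0, 0.0068],
    [0.0096, 0, 0.0139],
    [0.0138, 0, 0.0212],
    [0.0177, 0, 0.0286],
    [0.0212, 0, 0.0362],
    [0.0243, 0, 0.0439],
    [0.027, 0, 0.0518],
    [0.0294, 0, 0.0598],
  ],
  dr=[
    [0, -0.027, 0],
    [0, -0.055, 0],
    [0, -0.082, 0],
    [0, -0.109, 0],
    [0, -0.136, 0],
    [0, -0.164, 0],
    [0, -0.191, 0],
    [0, -0.218, 0],
  ],
)

```text
clock: 14.33
tcp_pos: [444.8, 148.2, 166.3]
tcp_rot: [-3.141, 0.414, 3.124]
force: [2.6, 0.3, 3.6]
opening: 0.3
grasp_force: 1.9
```

```bash
python3 - <<'E'
from h import *
s=state();print(s["clock"],s["tcp_pos"],RB.inv().apply(s["force"]).round(1))
phi=lambda th:.5236*(1.92-th)/1.92
for t in (.4,.3,.2,.12): print(t,golid(t,0,phi(t)))
E
```

```text
14.3333 [444.82065881 148.20723503 166.28178626] [4.  0.3 1.8]
0.4 (array([-0.0003,  0.0002, -0.0027]), array([-0.0005, -0.0015,  0.0006]))
0.3 (array([0.0048, 0.0002, 0.013 ]), array([-0.0005, -0.056 ,  0.0006]))
0.2 (array([0.0083, 0.0002, 0.0292]), array([-0.0005, -0.1106,  0.0006]))
0.12 (array([0.0099, 0.0002, 0.0422]), array([-0.0005, -0.1542,  0.0006]))
```

>>> apply_moves(
  xyz=[
    [0.0024, 0, 0.0065],
    [0.0048, 0, 0.013],
    [0.0066, 0, 0.021],
    [0.0083, 0, 0.0292],
    [0.0091, 0, 0.036],
    [0.0099, 0, 0.0422],
    [0.0099, 0, 0.0422],
  ],
  dr=[
    [0, -0.028, 0],
    [0, -0.056, 0],
    [0, -0.083, 0],
    [0, -0.11, 0],
    [0, -0.132, 0],
    [0, -0.154, 0],
    [0, -0.154, 0],
  ],
)

```text
clock: 14.92
tcp_pos: [449.7, 147.8, 132.6]
tcp_rot: [-3.14, 0.486, 3.125]
force: [0.1, -0.1, 3.0]
opening: 0.4
grasp_force: 1.3
```

```bash
python3 - <<'E'
from h import *
s=state();print(s["clock"],s["tcp_pos"],RB.inv().apply(s["force"]).round(1),inbay())
phi=lambda th:.5236*(1.92-th)/1.92
for t in (.08,.04,0): print(t,golid(t,0,phi(t)))
E
```

```text
14.9167 [449.67473232 147.84142201 132.55492654] [ 1.6 -0.1  2.5] (array([-29.8,  -0.4,  72.6]), array([ 0.001,  0.037, -0.001]))
0.08 (array([-0.0014,  0.0006,  0.0051]), array([-0.0025, -0.0307,  0.0017]))
0.04 (array([-0.0008,  0.0006,  0.0116]), array([-0.0025, -0.0525,  0.0017]))
0 (array([-0.0004,  0.0006,  0.0182]), array([-0.0025, -0.0743,  0.0017]))
```

>>> apply_moves(
  xyz=[
    [0, 0, 0.003],
    [0, 0, 0.006],
    [0, 0, 0.009],
    [0, 0, 0.012],
    [0, 0, 0.014],
    [0, 0, 0.016],
    [0, 0, 0.017],
    [0, 0, 0.018],
  ],
  dr=[
    [0, -0.02, 0],
    [0, -0.03, 0],
    [0, -0.045, 0],
    [0, -0.06, 0],
    [0, -0.07, 0],
    [0, -0.075, 0],
    [0, -0.075, 0],
    [0, -0.075, 0],
  ],
)

```text
clock: 15.58
tcp_pos: [455.5, 147.7, 120.7]
tcp_rot: [-3.14, 0.522, 3.125]
force: [-5.8, -0.6, 2.6]
opening: 0.5
grasp_force: 2.4
```

```bash
python3 - <<'E'
from h import *
s=state();print(s["clock"],s["tcp_pos"],RB.inv().apply(s["force"]).round(1),inbay())
E
```

```text
15.5833 [455.50939928 147.69687236 120.73698435] [-3.7 -0.7  5.1] (array([-30.7,  -0.5,  59.5]), array([ 0.001,  0.002, -0.001]))
```

>>> apply_moves(
  xyz=[
    [0, 0, 0.001],
    [0, 0, 0.002],
    [0, 0, 0.003],
    [0, 0, 0.003],
  ],
  dr=[
    [0, 0, 0],
    [0, 0, 0],
    [0, 0, 0],
    [0, 0, 0],
  ],
)

```text
clock: 15.92
tcp_pos: [456.7, 147.7, 119.4]
tcp_rot: [-3.14, 0.522, 3.125]
force: [-9.2, -0.1, 3.4]
opening: 0.6
grasp_force: 3.7
```

```bash
python3 - <<'E'
from h import *
s=state();print(s["clock"],s["tcp_pos"],RB.inv().apply(s["force"]).round(1),inbay())
E
```

```text
15.9167 [456.67844114 147.68160277 119.41195527] [-6.2 -0.3  7.5] (array([-30.3,  -0.5,  57.7]), array([ 0.001,  0.002, -0.   ]))
```

>>> apply_moves(
  xyz=[
    [0, 0, 0.001],
    [0, 0, 0.002],
    [0, 0, 0.003],
    [0, 0, 0.003],
  ],
  dr=[
    [0, 0, 0],
    [0, 0, 0],
    [0, 0, 0],
    [0, 0, 0],
  ],
)

```text
clock: 16.25
tcp_pos: [457.1, 147.7, 118.8]
tcp_rot: [-3.14, 0.521, 3.124]
force: [-22.5, -1.7, 15.2]
opening: 0.4
grasp_force: 11.7
```

```bash
python3 - <<'E'
from h import *
from cell import vision
s=state();print(s["clock"],s["tcp_pos"],RB.inv().apply(s["force"]).round(1),inbay())
for w in("scene","top"):
    c=vision.read_camera(w)
    P,uv=pts(c,np.ones((384,512),bool));L=RB.inv().apply(P-BAY)
    l=(abs(L[:,1])<46)&(L[:,0]>-20)&(L[:,0]<75)&(L[:,2]>26)&(L[:,2]<55)
    if l.sum()>50:
        x=np.polyfit(L[l,0],L[l,2],1);print(w,"slope",x,l.sum(), "angle",-np.arctan(x[0]),"at",np.polyval(x,[0,80]))
E
```

```text
16.25 [457.13563139 147.69327853 118.82416443] [-11.9  -2.1  24.4] (array([-30.2,  -0.5,  57. ]), array([0.001, 0.003, 0.   ]))
scene slope [-0.04011361 35.81353288] 287 angle 0.04009211874235011 at [35.81353288 32.60444379]
top slope [6.73417589e-03 3.38505170e+01] 1273 angle -0.006734074098053734 at [33.85051701 34.38925108]
```

>>> apply_moves(
  xyz=[
    [0, 0, -0.01],
    [0, 0, -0.02],
    [0, 0, -0.05],
    [0, 0, -0.09],
    [0, 0, -0.13],
    [0, 0, -0.13],
    [0, 0, -0.13],
  ],
  dr=[
    [0, 0, 0],
    [0, 0, 0],
    [0, 0, 0],
    [0, 0, 0],
    [0, 0, 0],
    [0, 0, 0],
    [0, 0, 0],
  ],
)

```text
clock: 16.93
tcp_pos: [410.2, 149.1, 205.1]
tcp_rot: [3.141, 0.529, 3.124]
force: [-0.6, 0.5, -0.1]
opening: 0.7
grasp_force: 0.0
```

```bash
python3 - <<'E'
from h import *
from cell import vision
s=state();print(s["clock"],s["tcp_pos"],s["force"],inbay(),s["joint_positions"].round(2))
for w in("top","wrist"):
    c=vision.read_camera(w);cv2.imwrite(f"pics/{w}7.png",c["pixels"])
    P,uv=pts(c,np.ones((384,512),bool));L=RB.inv().apply(P-BAY)
    l=(abs(L[:,1])<46)&(L[:,0]>-50)&(L[:,0]<75)&(L[:,2]>26)&(L[:,2]<60)
    if l.sum()>50:
        x=np.polyfit(L[l,0],L[l,2],1);print(w,l.sum(), "angle",-np.arctan(x[0]),"at",np.polyval(x,[-50,80]))
    h=(abs(L[:,1]+115)<22)&(abs(L[:,0])<35)&(abs(L[:,2]-47)<3)
    print(" handle top",h.sum(),rect(L[h]) if h.sum()>5 else "", np.median(L[h],axis=0))
print(gobay([-3,-115,130]))
E
```

```text
16.9333 [410.21514588 149.10537433 205.10580956] [-0.57893591  0.5451564  -0.08536978] (array([-2.770e+01,  1.000e-01,  1.552e+02]), array([-0.001, -0.006, -0.   ])) [ 0.43 -0.83  2.09 -0.22  1.4  -1.14]
top 1646 angle 0.0058126614277074955 at [35.58826914 34.83261464]
 handle top 83 [   1.4 -115.2   51.    12.9    1.4] [   3.81037817 -114.89884617   46.5351938 ]
wrist 6540 angle 0.00439503587994565 at [34.83468186 34.26332352]
 handle top 755 [  -0.8 -113.9   50.7   14.1    0.2] [  -1.83618283 -113.23780338   46.44994797]
(array([-0.0356, -0.1528,  0.03  ]), array([-0.0025,  0.0008,  0.0014]))
```

View pics/wrist7.png

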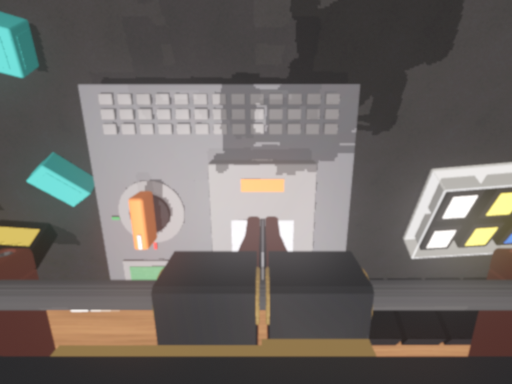

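The wrist view shows the lid shut flat (210..315, 163..250), held with nothing on it; its angle is about 0.005. The handle is at (144,220) and still off. Next comes the handle, with the jaws half open.

>>> apply_moves(
  xyz=[
    [-0.02, -0.05, 0.015],
    [-0.035, -0.1, 0.03],
    [-0.039, -0.1525, 0.03],
    [-0.039, -0.1525, 0.03],
    [-0.039, -0.1525, 0.03],
    [-0.039, -0.1525, 0.03],
    [-0.039, -0.1525, 0.03],
  ],
  dr=[
    [-0.003, 0, 0.001],
    [-0.003, 0, 0.001],
    [-0.003, 0, 0.001],
    [-0.003, 0, 0.001],
    [-0.003, 0, 0.001],
    [-0.003, 0, 0.001],
    [-0.003, 0, 0.001],
  ],
  jaw=0.45,
)

```text
clock: 17.62
tcp_pos: [444.3, 34.9, 197.0]
tcp_rot: [3.14, 0.523, 3.126]
force: [0.5, 0.3, 0.0]
opening: 39.3
grasp_force: 0.0
```

```bash
python3 - <<'E'
from h import *
s=state();print(s["clock"],s["opening"],inbay(),s["joint_positions"].round(2));print(gobay([0,-114.5,44]))
E
```

```text
17.6167 39.2674119649016 (array([  -0.6, -113.5,  130.1]), array([-0.002,  0.   , -0.001])) [ 0.01 -0.85  2.12 -0.01  1.35 -1.54]
(array([-0.0008, -0.0016,  0.1148]), array([ 0.0039, -0.0005,  0.0026]))
```

>>> apply_moves(
  xyz=[
    [-0.001, -0.0015, 0.03],
    [-0.001, -0.0015, 0.06],
    [-0.001, -0.0015, 0.085],
    [-0.001, -0.0015, 0.1],
    [-0.001, -0.0015, 0.11],
    [-0.001, -0.0015, 0.1145],
    [-0.001, -0.0015, 0.1145],
  ],
  dr=[
    [0.004, 0, 0.003],
    [0.004, 0, 0.003],
    [0.004, 0, 0.003],
    [0.004, 0, 0.003],
    [0.004, 0, 0.003],
    [0.004, 0, 0.003],
    [0.004, 0, 0.003],
  ],
)

```text
clock: 18.2
tcp_pos: [487.7, 34.0, 124.0]
tcp_rot: [3.141, 0.523, 3.126]
force: [0.2, -0.4, -0.0]
opening: 39.9
grasp_force: 0.0
```

>>> apply_moves(
  xyz=[
    [0, 0, 0],
    [0, 0, 0],
    [0, 0, 0],
    [0, 0, 0],
    [0, 0, 0],
  ],
  dr=[
    [0, 0, 0],
    [0, 0, 0],
    [0, 0, 0],
    [0, 0, 0],
    [0, 0, 0],
  ],
  jaw=0.1,
)

```text
clock: 18.62
tcp_pos: [488.2, 32.3, 124.5]
tcp_rot: [3.141, 0.526, 3.123]
force: [-0.2, 2.1, 0.3]
opening: 14.2
grasp_force: 30.0
```

```bash
python3 - <<'E'
from h import *
s=state();print(s["clock"],s["opening"],s["grasp_force"],RB.inv().apply(s["force"]).round(1),s["moment"].round(2),inbay(),s["joint_positions"].round(2))
E
```

```text
18.6167 14.171461050579437 29.996358454227448 [-0.   2.1  0.4] [0.34 0.13 0.22] (array([   1.2, -115.3,   45.4]), array([ 0.001, -0.002,  0.001])) [ 0.   -0.7   2.16 -0.01  1.15 -1.55]
```

>>> apply_moves(
  xyz=[
    [0, 0, 0],
    [0, 0, 0],
    [0, 0, 0],
    [0, 0, 0],
    [0, 0, 0],
    [0, 0, 0],
  ],
  dr=[
    [0, 0, 0.15],
    [0, 0, 0.35],
    [0, 0, 0.55],
    [0, 0, 0.75],
    [0, 0, 0.95],
    [0, 0, 0.95],
  ],
)

```text
clock: 19.12
tcp_pos: [488.1, 31.9, 124.4]
tcp_rot: [2.881, 0.461, 2.582]
force: [-0.6, 0.8, 1.9]
opening: 13.8
grasp_force: 30.0
```

```bash
python3 - <<'E'
from h import *
s=state();print(s["clock"],s["opening"],s["grasp_force"],RB.inv().apply(s["force"]).round(1),RB.inv().apply(s["moment"]).round(2),inbay(),s["joint_positions"].round(2))
E
```

```text
19.1167 13.753934779352251 29.9993634223938 [0.4 0.8 1.9] [0.23 0.44 0.08] (array([   1.2, -115.7,   45.4]), array([ 0.001, -0.002,  0.48 ])) [ 0.   -0.7   2.16 -0.01  1.15 -1.07]
```

>>> apply_moves(
  xyz=[
    [0, 0, 0],
    [0, 0, 0],
    [0, 0, 0],
    [0, 0, 0],
    [0, 0, 0],
    [0, 0, 0],
  ],
  dr=[
    [0, 0, 0.2],
    [0, 0, 0.4],
    [0, 0, 0.6],
    [0, 0, 0.8],
    [0, 0, 0.95],
    [0, 0, 0.95],
  ],
)

```text
clock: 19.62
tcp_pos: [487.9, 31.7, 124.3]
tcp_rot: [2.702, 0.296, 2.106]
force: [-3.2, -1.3, 2.7]
opening: 13.7
grasp_force: 30.0
```

>>> apply_moves(
  xyz=[
    [0, 0, 0],
    [0, 0, 0],
    [0, 0, 0],
    [0, 0, 0],
    [0, 0, 0],
    [0, 0, 0],
    [0, 0, 0],
    [0, 0, 0],
  ],
  dr=[
    [0, 0, 0.2],
    [0, 0, 0.4],
    [0, 0, 0.6],
    [0, 0, 0.75],
    [0, 0, 0.85],
    [0, 0, 0.92],
    [0, 0, 0.92],
    [0, 0, 0.92],
  ],
)

```text
clock: 20.28
tcp_pos: [487.7, 31.5, 124.1]
tcp_rot: [2.624, 0.084, 1.695]
force: [-6.2, -1.1, 3.3]
opening: 13.5
grasp_force: 30.0
```

```bash
python3 - <<'E'
from h import *
s=state();print(s["clock"],s["opening"],s["grasp_force"],RB.inv().apply(s["force"]).round(1),RB.inv().apply(s["moment"]).round(2),inbay(),s["joint_positions"].round(2))
E
```

```text
20.2833 13.507912786381713 30.017431676387787 [-3.7 -1.2  5.9] [-0.25  0.85  0.33] (array([   0.6, -116.1,   45.3]), array([ 0.002, -0.002,  1.406])) [ 0.   -0.7   2.16 -0.01  1.15 -0.14]
```

Turned 1.41 rad. I release, retreat along the normal and check.

>>> apply_moves(
  xyz=[
    [0, 0, 0],
    [0, 0, 0],
    [0, 0, 0],
    [0, 0, 0],
    [0, 0, 0],
  ],
  dr=[
    [0, 0, 0],
    [0, 0, 0],
    [0, 0, 0],
    [0, 0, 0],
    [0, 0, 0],
  ],
  jaw=0.45,
)

```text
clock: 20.7
tcp_pos: [488.3, 31.9, 124.2]
tcp_rot: [2.622, 0.081, 1.692]
force: [-0.3, 0.2, 0.4]
opening: 38.8
grasp_force: 0.3
```

>>> apply_moves(
  xyz=[
    [0, 0, -0.02],
    [0, 0, -0.05],
    [0, 0, -0.1],
    [0, 0, -0.15],
    [0, 0, -0.2],
    [0, 0, -0.2],
    [0, 0, -0.2],
  ],
  dr=[
    [0, 0, 0],
    [0, 0, 0],
    [0, 0, 0],
    [0, 0, 0],
    [0, 0, 0],
    [0, 0, 0],
    [0, 0, 0],
  ],
)

```text
clock: 21.28
tcp_pos: [427.2, 35.6, 260.0]
tcp_rot: [2.631, 0.081, 1.691]
force: [-0.0, -0.2, -0.7]
opening: 39.9
grasp_force: 0.0
```

```bash
python3 - <<'E'
from h import *
from cell import vision
s=state();print(s["clock"],s["tcp_pos"],s["force"])
for w in("top","scene","wrist"):
    c=vision.read_camera(w)
    P,uv=pts(c,np.ones((384,512),bool));L=RB.inv().apply(P-BAY)
    l=(abs(L[:,1])<46)&(L[:,0]>-50)&(L[:,0]<75)&(L[:,2]>26)&(L[:,2]<60)
    if l.sum()>50:
        x=np.polyfit(L[l,0],L[l,2],1);print(w,l.sum(), "lid angle",-np.arctan(x[0]))
    h=(abs(L[:,1]+115)<35)&(abs(L[:,0])<35)&(abs(L[:,2]-47)<3)
    if h.sum()>5: print(w," handle top",h.sum(),rect(L[h]),np.median(L[h],axis=0))
E
```

```text
21.2833 [427.23599367  35.56555504 260.00229942] [-0.02849088 -0.16662445 -0.67464067]
top 1461 lid angle 0.009005221008256863
top  handle top 50 [   3.1 -124.1   32.3   13.7  -78.9] [   2.58594713 -121.97223984   47.07092531]
scene 361 lid angle 0.00424399574823757
scene  handle top 36 [   4.1 -117.5   50.5   11.2  -82.8] [   5.77215522 -118.98196129   46.52797235]
wrist 13618 lid angle 0.005881918546302281
wrist  handle top 635 [   0.3 -113.8   51.    13.9  -80.1] [   0.27462822 -112.93380747   46.55114126]
```

```bash
python3 -c "
from cell import ctrl
print(ctrl.close_job())"
```

```text
the job is handed in; nothing more can be done
None
```

I handed in the job after about 21 s. In the last camera check the lid was held shut at about 0.006 rad and the lock handle was on at about 1.40 rad; the orange cassette measured fully down in the bay before the lid was shut. I kept clear of the blue and green cassettes and the carton but did not re-measure them at the end, and the judge returned no verdict.

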